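Click a glass-panel stand-off together in the bench squeezer

TASK

Lay the one stand-off whose cap still stands off its base centrally across the rest block of the bench squeezer, between the two jaws, and let go of it. Then squeeze the two handles together by their grip posts until the cap gives and clicks home, do not press hard on it once it has clicked, and let the handles spring fully open with the stand-off left lying on the rest. Leave the other things on the bench alone.

Things in the scene. Friction and masses are not known exactly. Their poses are not given: they have to be found in the camera images.
- standoff_center (a point): Centre (13 mm above its underside) of the stand-off still to be clicked together: loose, aluminium, 26 x 26 mm square section, 44 mm long along its own y, lying on the bench, 100 g. From its -y end: base half 25 mm, dark neck (the visible gap) 10 mm long and 14 mm thick, cap 9 mm. Grip it here by the two faces that look along its x. It may lie either way round in the squeezer.
- cap_center (a point): Centre of that stand-off's square cap, 26 x 9 x 26 mm, before the click 17.5 mm in +y from the stand-off's centre, 10.5 mm after it. The two finished stand-offs nearby look alike but are 37 mm long, with only 3 mm of neck showing.
- standoff_cap (a joint): How far the cap is pushed onto its base: 0 at the start, 0.007 m clicked home. A snap spring inside: the push needed rises to about 16 N at 2 mm and falls to nothing at 3.5 mm; from there the cap snaps on by itself to 7 mm and stays. Pushing on after that meets a stiff stop; more than 16 N at a jaw then spoils it.
- press: The bench squeezer, screwed down. Origin on the bench, mid-way between the open levers; x from the handles to the hinges, y across the jaws, z up. Grey base plate, x -35 to +105, y -50 to +50, 10 mm thick. Two steel levers, bars 12 mm thick, tops 49 mm up, are hinged at x = +75, y = +12 and -12 mm, nutcracker fashion; beside the stand-off they run at y = +48 and -48 mm.
- press_seat (a point): Middle of the top of the rest block, 30 mm up, at y = +5 mm in the squeezer's frame, same axes. The stand-off lies centred on it, long axis along y, its own centre 13 mm higher. The block is 20 mm wide in x (the stand-off overhangs 3 mm each side) and 36 mm in y; fingers may reach down beside it to 12 mm above the bench.
- press_grip (a point): Mid-way between the handles' two grip posts, 46 mm up, at x = -52 mm in the squeezer's frame, same axes. Pinch the posts along y from above. The return springs take 1 to 2 N at each post; closing on the stand-off the force climbs to about 11 N, and with the click, at 49 to 29 mm over the outsides depending on the screw, drops to 1 to 2 N again. The posts can then close about 4 mm more before the jaws press.
- handle_left_post (a point): Half-way up the left (+y) grip post: an upright dark rod 10 mm thick from 25 to 69 mm above the bench, nothing but bench below it, nothing within 40 mm outside it. Open, its middle is at y = +30 mm (70 mm over the outsides of both). A jaw moves 0.59 times as far as its post.
- handle_right_post (a point): The same on the right (-y) handle; open, its middle is at y = -30 mm.
- jaw_left (a point): Face of the left (+y) jaw, an upright dark rod 16 mm thick on the left lever, 43 mm up. Open, it is at y = +27 mm from the seat.
- jaw_right_nut (a point): Middle of the round nut on the right lever that carries the right jaw's setting screw. The right jaw is an upright dark rod like the left one; open, its face is anywhere from y = -37 to -27 mm from the seat, as the last user left the screw (this is not measured).
- handle_left (a joint): Angle of the left (+y) handle: 0 sprung open against its stop, up to 0.235 rad closing.
- handle_right (a joint): The same for the right (-y) handle.
- finished1: A finished stand-off, loose, 26 x 26 x 37 mm, lying on its side; leave it alone.
- finished2: The other finished stand-off, the same; leave it alone.
- lead_knife: Loose knife with a dark wooden handle, 180 mm long, lying flat; leave it alone.
- fid: Loose white plastic smoothing stick, 185 mm long, 8 mm thick, lying flat; leave it alone.
- panel: Finished leaded glass panel, 200 x 280 x 10 mm, lying flat at the far side; leave it alone.
- nail_jar: Glass jar with a steel cap, 60 mm wide, 70 mm tall; leave it alone.
- wood_strip: Wooden strip 300 x 22 x 12 mm lying flat; leave it alone.
- brush: Blue bench brush with grey bristles, about 230 mm long, lying flat; leave it alone.
Mind the look-alikes: they are no part of the job. What is shaped like the part that bears standoff_center but blue is not meant. Leave any blue look-alike of the press alone.

How it is judged (in metres and radians):
On the way, in this order (a step that is already met when the one before it is completed fails the run):
1. the stand-off, not yet clicked, lies on the rest between the jaws, let go (value of joint standoff_cap below 0.002 m and horizontal distance between standoff_center and press_seat below 0.012 m and z of standoff_center in the frame of press_seat between 0.01 and 0.016 m and contact force between the fingers and standoff below 0.2 N), for 0.2 s.
2. the cap is clicked home by the jaws with both handles closed on it (value of joint standoff_cap above 0.0055 m and value of joint each of handle_left, handle_right above 0.05 rad and z of standoff_center in the frame of press_seat above 0.01 m and horizontal distance between standoff_center and press_seat below 0.016 m), for 0.05 s.
At the end, for the whole second after the job is handed in: The cap is clicked home (more than 5.5 mm of its 7 mm), the stand-off lies at rest flat on the rest block within 16 mm of its middle (height within 3 mm), and both handles have sprung open (within 0.03 rad) (value of joint standoff_cap above 0.0055 m and horizontal distance between standoff_center and press_seat below 0.016 m and z of standoff_center in the frame of press_seat between 0.01 and 0.016 m and value of joint each of handle_left, handle_right below 0.03 rad and linear speed of standoff below 0.02 m/s); the robot touches nothing.
It fails at once if the stand-off is squeezed with more than 16 N at a jaw after it has clicked (value of joint standoff_cap above 0.0055 m and contact force between any of handle_left, handle_right and standoff above 16 N).
It fails at once if a bystander is moved by more than 30 mm (distance of any of finished1, finished2, lead_knife, fid, panel, nail_jar, wood_strip, brush from where it was at the start of the episode above 0.03 m).
It also fails if it takes over 54 s, if anything falls off the work surface, if the arm or the gripper's body presses on something with over 40 N, if the wrist force passes 120 N, or if a joint passes its speed limit or range.

ROBOT

A 6-joint arm with a two-finger parallel gripper is mounted at the origin on the work surface. World frame = base frame: x ahead of the robot, y to its left, z up, the work surface at z = 0. Lengths are in mm, angles in rad, forces in N, time in s.
With the tool pointing down it reaches from about 275 to 1000 mm from the base axis. Payload 8.4 kg.
Tool frame: the origin (TCP) lies on the mounting face of the last link; the fingertips stand 173 mm ahead of it and the grasp point (between the pads) lies 155 mm ahead of it; z points along the fingers, y is the direction in which the jaws open and shut (so a half turn about z gives the same grasp; the last joint's range is limited). The gripper opens to 85 mm and grips with 20 to 120 N. Pads are 22 mm wide; open, the fingers measure 114 mm over their backs; the gripper's body (76 mm by 85 mm) begins 54 mm behind the grasp point. The pads swing forward as they close: fully open they stand 13 mm farther back than shut.
Start: joints at [-1.117, 0.353, 1.633, -0, 1.155, -0.002], TCP at [275.112, -561.197, 404.681] pointing down, gripper open.
Joint ranges: [-2.63, 2.63], [-0.92, 2.1], [0.06, 2.66], [-1.3, 4.44], [0, 2.69], [-3.02, 3.02]. Speed limits (rad/s): [2.22, 2.22, 2.79, 3.14, 3.14, 3.14].

INTERFACE

Orientations are given as [roll, pitch, yaw] about the fixed x, y, z axes, in that order (R = Rz(yaw) Ry(pitch) Rx(roll)).
In Python, from rig import readout, imaging, ticket gives the robot as it stands.
- The arm moves only by the tool step_arm, never from a script. Its argument "deltas" is a list of rows, each an object with "translation": the shift along the tool's x, y, z in cm, a list of three; "rot": the turn, a rotation vector about the tool's x, y, z in rad, a list of three. In form: [{"translation": [x, y, z], "rot": [rx, ry, rz]}, ...]. A call has 1 to 8 rows; each row is the pose to reach, as a shift and turn from the pose commanded when the call began, along the tool's axes at that moment; what a row does not reach only later rows make up. A row lasts 1/8 s, in which the tool goes at most 62.5 mm and 10.7 degrees, less where a joint would pass 70% of its speed; a pose out of reach is approached as far as the arm can. A call with a gripper value outside its range is refused whole. "grip" is the closure in counts, from 0 (fully open) to 255 (shut), set as the call begins (left out, the last holds). The fingers move at their own pace and stop on an object; "squeeze" is the grip in N (left out, the last holds). Time passes only in rows, so rows that repeat a pose let the fingers close. It gives the time, the measured TCP pose, the force and the opening at its end, in the units of the state.
- readout.sense(): the state, without advancing time (a new reading comes with each control period).
- imaging.grab_frame(name): name is "side" or "top" or "wrist"; returns a dict with "image" (420x560x3 uint8, red, green, blue), "camera_matrix" (3x3 intrinsics, pixels), "world_to_cam" (4x4, takes a point from world to camera coordinates). Camera axes: x right, y up, looking along -z (the intrinsics and any distortion apply to the point x, -y, -z); pixel columns grow to the right and rows downward; lengths in mm; the calibration is good to about 2 mm. A picture is of the moment at which its call begins. There is no depth.
- ticket.sign_off(): hands the job in, once; it reports no verdict.
The state is a dict: "clock": time; "qpos": joint angles; "qvel": joint speeds; "joint_efforts": joint torques, N m; "eef_pos": TCP position; "tcp_rot": TCP orientation; "contact_force": force on the tool from outside, world axes, zero at the start; "wrist_torque": the same for the moment, N m; "opening": opening from 0.0 (shut) to 1.0 (fully open).
Only numpy, scipy, OpenCV 4.12 (cv2) and the standard library are available. Lean on these libraries where they do the work, as an engineer would, in place of code of your own. Each camera call takes 0.05 s, during which the arm holds its last target.

## Working session

There is one attempt and no reset: what is moved stays moved. The work goes in short steps, Python scripts to look and compute and a tool call to move; the robot and the scene stay as the last step left them, time stands still between calls to the robot, and variables do not carry over. Pictures are saved under pics/ and viewed, and the job is handed in when it is done.

Besides the shell and the picture viewer there is one more tool, called after ">>>" in YAML: its name, and indented under it one key for each argument. step_arm: Moves the arm, as the interface text tells. Its arguments: {"type":"object","properties":{"deltas":{"type":"array","items":{"type":"object","properties":{"translation":{"type":"array","items":{"type":"number"}},"rot":{"type":"array","items":{"type":"number"}}}}},"grip":{"type":"number"},"squeeze":{"type":"number"}},"required":["deltas"]}

```bash
mkdir -p pics; ls
python3 - <<'E'
from rig import readout, imaging
import cv2,numpy as np,pickle
print(readout.sense())
for n in ["side","top","wrist"]:
    f=imaging.grab_frame(n); pickle.dump(f,open(f"pics/{n}0.pkl","wb"))
    cv2.imwrite(f"pics/{n}0.png",f["image"][:,:,::-1]); print(n,f["camera_matrix"],f["world_to_cam"],f.keys())
E
```

```text
pics
{'clock': 0.0, 'qpos': array([-1.11740588e+00,  3.53675491e-01,  1.63412570e+00, -6.41029624e-06,
        1.15522735e+00, -2.35876636e-03]), 'qvel': array([-0.00099478, -0.00040921,  0.00046641, -0.0008036 , -0.00027145,
        0.00011174]), 'joint_efforts': array([-1.30607928e-03, -6.05260992e+01, -3.42056644e+01, -2.42288679e-04,
        9.34372918e-03, -1.15171616e-05]), 'eef_pos': array([ 275.00455261, -560.98657914,  403.94804719]), 'tcp_rot': array([-3.14015676e+00,  2.47404337e-06,  4.55751805e-01]), 'contact_force': array([ 0.93737037,  1.42640503, -1.01627362]), 'wrist_torque': array([ 0.03088946, -0.02287438, -0.05559172]), 'opening': 0.9982744992469172}
side [[429.70707548   0.         285.02629945]
 [  0.         429.70707548 216.3980639 ]
 [  0.           0.           1.        ]] [[ 9.97213416e-01 -7.24620189e-02  1.77386276e-02 -5.84786008e+02]
 [ 2.40180105e-02  5.36963026e-01  8.43263804e-01 -4.68428893e+01]
 [-7.06295849e-02 -8.40487932e-01  5.37207127e-01 -1.07134137e+03]
 [ 0.00000000e+00  0.00000000e+00  0.00000000e+00  1.00000000e+00]] dict_keys(['image', 
[... 243 characters left out ...]
15e-01  8.66830567e-02  2.19381166e-01 -5.56989622e+02]
 [-2.18685888e-01 -1.75549530e-02  9.75637385e-01 -1.27539441e+03]
 [ 0.00000000e+00  0.00000000e+00  0.00000000e+00  1.00000000e+00]] dict_keys(['image', 'camera_matrix', 'world_to_cam'])
wrist [[368.71064087   0.         282.29325052]
 [  0.         368.71064087 211.38929941]
 [  0.           0.           1.        ]] [[ 4.39576025e-01 -8.98204700e-01 -1.11146187e-03 -6.24666568e+02]
 [ 8.51137086e-01  4.16936094e-01 -3.18951336e-01  4.03604951e+01]
 [ 2.86946998e-01  1.39257354e-01  9.47770442e-01 -3.79970444e+02]
 [ 0.00000000e+00  0.00000000e+00  0.00000000e+00  1.00000000e+00]] dict_keys(['image', 'camera_matrix', 'world_to_cam'])
```

View pics/side0.png

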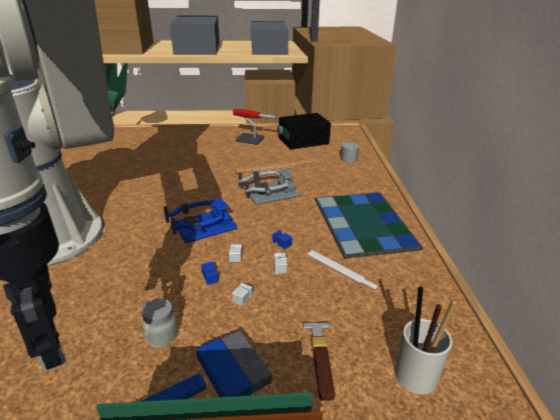

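View pics/top0.png

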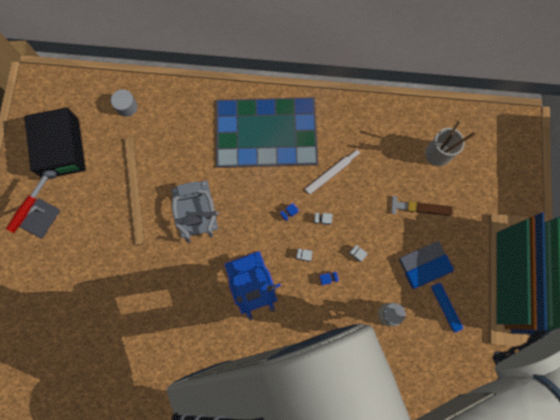

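View pics/wrist0.png

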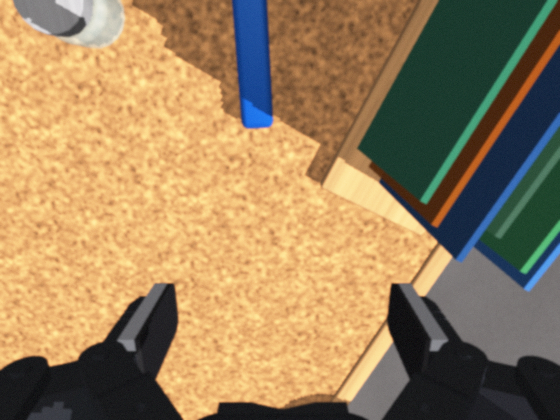

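Top view: three white stand-offs at about (323,218), (304,255), (358,254); grey squeezer at (194,210). Zooming in.

```bash
cat > h.py <<'E'
import numpy as np,cv2,pickle
def load(n): return pickle.load(open(f"pics/{n}.pkl","rb"))
def ray(f,u,v,z):
    K=f["camera_matrix"];T=f["world_to_cam"];R=T[:3,:3];t=T[:3,3]
    d=np.array([(u-K[0,2])/K[0,0],-(v-K[1,2])/K[1,1],-1]); c=-R.T@t; w=R.T@d
    return c+w*(z-c[2])/w[2]
def proj(f,p):
    K=f["camera_matrix"];T=f["world_to_cam"];q=T[:3,:3]@np.array(p)+T[:3,3]
    return np.array([K[0,0]*q[0]/-q[2]+K[0,2],-K[1,1]*q[1]/-q[2]+K[1,2]])
def crop(f,x0,y0,x1,y1,s,out):
    im=f["image"][y0:y1,x0:x1,::-1]; cv2.imwrite(out,cv2.resize(im,None,fx=s,fy=s,interpolation=cv2.INTER_CUBIC))
def grab(n,name):
    from rig import imaging
    f=imaging.grab_frame(n); pickle.dump(f,open(f"pics/{name}.pkl","wb")); cv2.imwrite(f"pics/{name}.png",f["image"][:,:,::-1]); return f
E
python3 - <<'E'
from h import *
f=load("top0"); crop(f,270,195,380,275,7,"pics/c1.png"); crop(f,160,170,260,250,7,"pics/c2.png")
s=load("side0"); crop(s,200,225,310,310,7,"pics/c3.png")
for u,v in [(323,218),(304,255),(358,254),(194,210)]: print(ray(f,u,v,20))
E
```

```text
[ 564.39477308 -153.7783053    20.        ]
[ 461.40295008 -111.15072342   20.        ]
[ 476.54580194 -251.57511861   20.        ]
[555.60427612 189.89333808  20.        ]
```

View pics/c1.png

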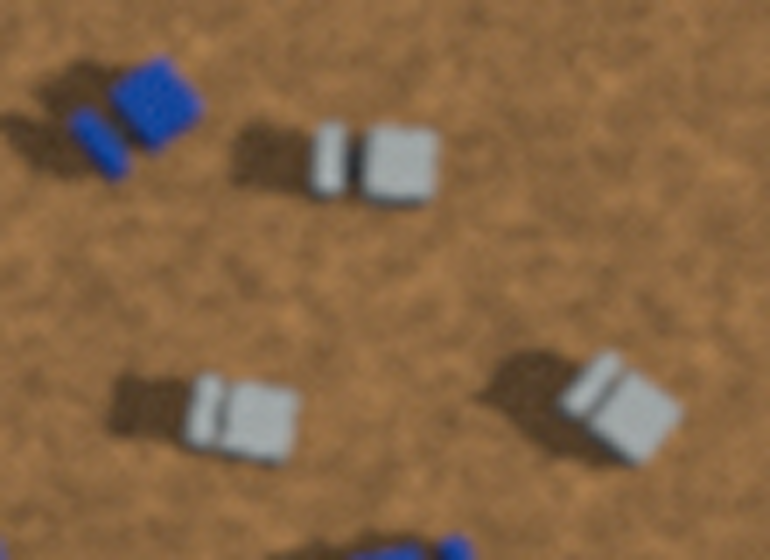

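View pics/c2.png

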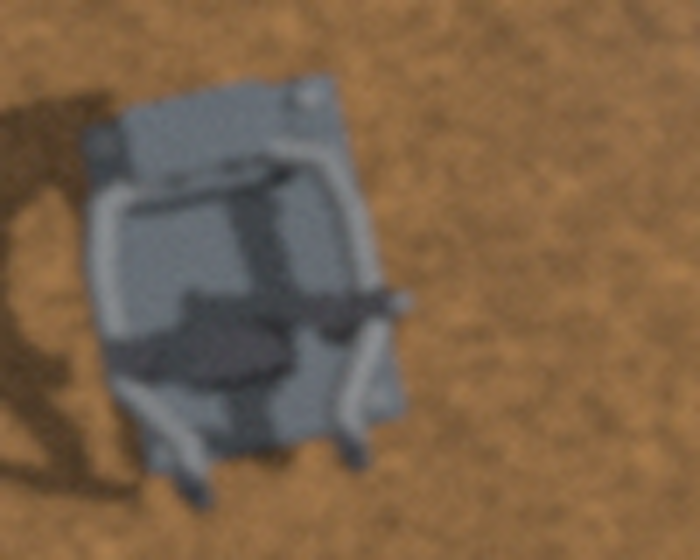

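View pics/c3.png

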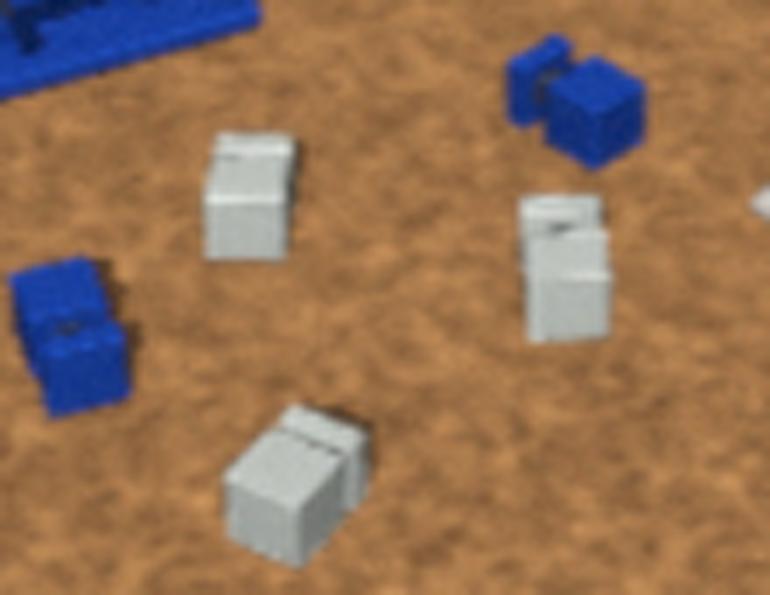

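Run:
```python
from h import *
f=load("top0");im=f["image"]
T=f["world_to_cam"];print("cam",-T[:3,:3].T@T[:3,3])
hsv=cv2.cvtColor(im,cv2.COLOR_RGB2HSV)
m=((hsv[...,1]<70)&(hsv[...,2]>90)).astype(np.uint8)
m2=np.zeros_like(m); m2[205:235,305:340]=m[205:235,305:340]
m2=cv2.morphologyEx(m2,cv2.MORPH_CLOSE,np.ones((7,7)))
c=max(cv2.findContours(m2,0,2)[0],key=cv2.contourArea)
P=np.array([ray(f,*p[0],26)[:2] for p in c],np.float32)
print(cv2.minAreaRect(P))
for q in [(81,130),(330,75),(405,410),(152,475)]:
    print("plate",ray(f,160+q[0]/7,170+q[1]/7,10))
for q in [(197,492),(357,460)]: print("post top",ray(f,160+q[0]/7,170+q[1]/7,69))
print(proj(load("side0"),[564,-154,26]))
```

```text
cam [ 269.54515437  -55.03681706 1366.6696048 ]
((562.8065795898438, -153.08766174316406), (30.905921936035156, 47.93937301635742), 0.5846491456031799)
plate [611.41356258 259.51601135  10.        ]
plate [641.93054553 166.22793016  10.        ]
plate [513.03878004 122.24070914  10.        ]
plate [479.65359963 214.78721061  10.        ]
post top [465.7751167 186.0421274  69.       ]
post top [482.5777922  129.76795217  69.        ]
[280.25877296 258.1640608 ]
```

```bash
cat >> h.py <<'E'
from scipy.spatial.transform import Rotation as Ro
def Rt(yaw): return Ro.from_euler('xyz',[np.pi,0,yaw]).as_matrix()
def delta(p0,yaw0,p1,yaw1):
    "translation cm in tool, rot vec"
    R0=Rt(yaw0); return np.round(R0.T@(np.array(p1)-p0)/10,2), np.round(Ro.from_matrix(R0.T@Rt(yaw1)).as_rotvec(),3)
E
python3 - <<'E'
from h import *
f=load("wrist0");T=f["world_to_cam"]
p0=np.array([275.1,-561.2,404.7]);R=Rt(.4558)
c=-T[:3,:3].T@T[:3,3]; print(R.T@(c-p0), R.T@(-T[2,:3]))
print(delta(p0,.4558,[562,-153,340],np.pi/2))
E
```

```text
[82.53352653  0.13608067 32.3965039 ] [-0.31895075 -0.0012681   0.94777044]
(array([ 43.73, -24.02,   6.47]), array([ 0.   ,  0.   , -1.115]))
```

>>> step_arm:
  deltas:
    - {"translation":[5.5,-3,0.8],"rot":[0,0,-0.14]}
    - {"translation":[11,-6,1.6],"rot":[0,0,-0.28]}
    - {"translation":[16.4,-9,2.4],"rot":[0,0,-0.42]}
    - {"translation":[21.9,-12,3.2],"rot":[0,0,-0.56]}
    - {"translation":[27.3,-15,4],"rot":[0,0,-0.7]}
    - {"translation":[32.8,-18,4.8],"rot":[0,0,-0.84]}
    - {"translation":[38.3,-21,5.7],"rot":[0,0,-0.98]}
    - {"translation":[43.7,-24,6.5],"rot":[0,0,-1.115]}

```text
clock: 1.15
eef_pos: [561.2, -153.8, 339.7]
tcp_rot: [-3.142, 0.0, 1.575]
contact_force: [0.9, -1.2, 0.8]
opening: 1.002
```

>>> step_arm:
  deltas:
    - {"translation":[0,0,0],"rot":[0,0,0]}
    - {"translation":[0,0,0],"rot":[0,0,0]}

```text
clock: 1.4
eef_pos: [560.1, -155.4, 339.7]
tcp_rot: [-3.141, 0.0, 1.571]
contact_force: [0.2, -0.4, 0.1]
opening: 0.999
```

Run:
```python
from h import *
from rig import readout
f=grab("wrist","w1"); s=readout.sense(); print(s["clock"],s["eef_pos"],s["tcp_rot"])
```

```text
1.45 [ 559.86632644 -156.06574732  339.92671713] [-3.14098802e+00  1.36347080e-04  1.56997837e+00]
```

View pics/w1.png

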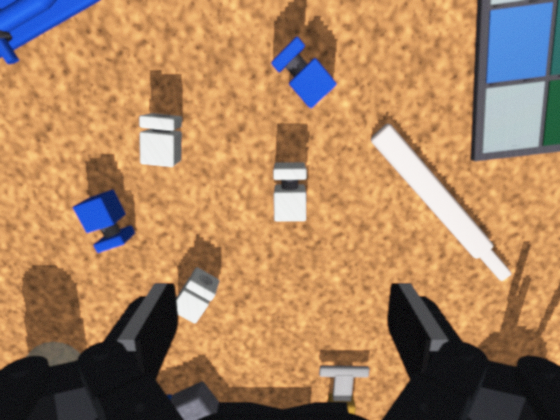

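Run:
```python
from h import *
from rig import readout
f=load("w1");im=f["image"]; crop(f,260,150,320,235,8,"pics/c4.png")
hsv=cv2.cvtColor(im,cv2.COLOR_RGB2HSV)
m=((hsv[...,1]<60)&(hsv[...,2]>150)).astype(np.uint8); m[:150]=0;m[235:]=0;m[:,:260]=0;m[:,320:]=0
for c in cv2.findContours(m,0,2)[0]:
    if cv2.contourArea(c)<30: continue
    print("px",cv2.boundingRect(c)); P=np.array([ray(f,*p[0],26)[:2] for p in c],np.float32); print(cv2.minAreaRect(P))
print("cam",-f["world_to_cam"][:3,:3].T@f["world_to_cam"][:3,3])
for p in [(549,-131,26),(575,-131,26),(549,-175,26),(575,-175,26)]: print(proj(f,p))
```

```text
px (274, 192, 32, 30)
((566.2123413085938, -164.47210693359375), (24.483091354370117, 25.193359375), 89.99299621582031)
px (273, 168, 34, 12)
((566.0108642578125, -137.28900146484375), (8.751522064208984, 25.836963653564453), 89.99187469482422)
cam [560.52648543 -73.42274586 307.98601164]
[267.62031197 165.57018077]
[301.18577583 165.56484019]
[268.32276929 219.02156488]
[300.31423344 219.01913026]
```

View pics/c4.png

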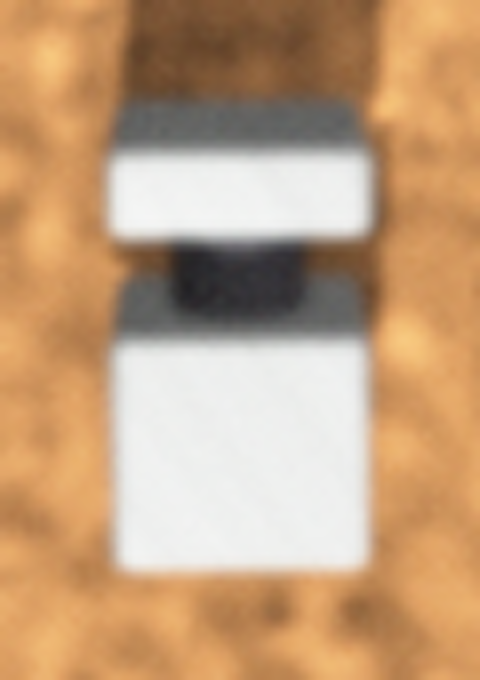

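>>> step_arm:
  deltas:
    - {"translation":[0.05,0.3,5],"rot":[0,0,0]}
    - {"translation":[0.1,0.6,10],"rot":[0,0,0]}
    - {"translation":[0.1,0.6,10],"rot":[0,0,0]}
    - {"translation":[0.1,0.6,10],"rot":[0,0,0]}

```text
clock: 1.95
eef_pos: [566.5, -155.6, 241.6]
tcp_rot: [3.14, 0.0, 1.569]
contact_force: [0.5, 0.1, 0.5]
opening: 1.0
```

Run:
```python
from h import *
from rig import readout
f=grab("wrist","w2"); s=readout.sense(); print(s["clock"],s["eef_pos"],s["tcp_rot"])
im=f["image"]
hsv=cv2.cvtColor(im,cv2.COLOR_RGB2HSV)
m=((hsv[...,1]<60)&(hsv[...,2]>150)).astype(np.uint8)
for c in cv2.findContours(m,0,2)[0]:
    if cv2.contourArea(c)<300: continue
    P=np.array([ray(f,*p[0],26)[:2] for p in c],np.float32); print("px",cv2.boundingRect(c),cv2.minAreaRect(P))
```

```text
2.0 [ 566.8615551  -155.52226985  242.21576009] [3.13888920e+00 7.82187665e-04 1.56961482e+00]
px (258, 240, 47, 41) ((566.5221557617188, -164.1707305908203), (24.337629318237305, 25.723392486572266), 89.83544921875)
px (256, 207, 50, 16) ((566.348876953125, -137.4477996826172), (8.376907348632812, 25.913414001464844), 89.84487915039062)
px (55, 153, 55, 51) ((464.9873046875, -117.90985870361328), (24.589216232299805, 26.28676986694336), 84.48279571533203)
px (399, 141, 161, 196) ((683.5932006835938, -157.3662872314453), (18.069339752197266, 148.782470703125), 44.07365417480469)
px (52, 129, 54, 23) ((466.7925720214844, -98.46183776855469), (8.811211585998535, 25.73975944519043), 83.50098419189453)
```

View pics/w2.png

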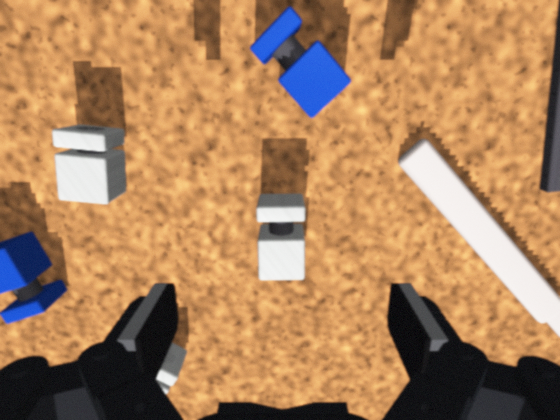

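>>> step_arm:
  deltas:
    - {"translation":[0,0,4],"rot":[0,0,0]}
    - {"translation":[0,0,6.4],"rot":[0,0,0]}
    - {"translation":[0,0,6.4],"rot":[0,0,0]}
    - {"translation":[0,0,6.4],"rot":[0,0,0]}

```text
clock: 2.5
eef_pos: [567.2, -155.0, 178.1]
tcp_rot: [3.139, 0.001, 1.571]
contact_force: [-0.2, 0.0, 0.6]
opening: 0.997
```

>>> step_arm:
  deltas:
    - {"translation":[0,0,0],"rot":[0,0,0]}
    - {"translation":[0,0,0],"rot":[0,0,0]}
    - {"translation":[0,0,0],"rot":[0,0,0]}
    - {"translation":[0,0,0],"rot":[0,0,0]}
    - {"translation":[0,0,0],"rot":[0,0,0]}
    - {"translation":[0,0,0],"rot":[0,0,0]}
  grip: 200
  squeeze: 30

```text
clock: 3.25
eef_pos: [566.4, -154.6, 176.4]
tcp_rot: [3.141, 0.0, 1.571]
contact_force: [-1.9, -0.1, 5.9]
opening: 0.293
```

Run:
```python
from h import *
print(delta(np.array([566,-155,176]),np.pi/2,[527,184,330],1.90))
```

```text
(array([ 33.9,  -3.9, -15.4]), array([ 0.   ,  0.   , -0.329]))
```

>>> step_arm:
  deltas:
    - {"translation":[0,0,-2],"rot":[0,0,0]}
    - {"translation":[0,0,-6],"rot":[0,0,0]}
    - {"translation":[0,0,-6],"rot":[0,0,0]}

```text
clock: 3.62
eef_pos: [567.6, -155.0, 239.7]
tcp_rot: [3.136, 0.002, 1.571]
contact_force: [0.1, 0.2, -0.6]
opening: 0.298
```

>>> step_arm:
  deltas:
    - {"translation":[5,-0.6,-2],"rot":[0,0,-0.05]}
    - {"translation":[10,-1.2,-4],"rot":[0,0,-0.1]}
    - {"translation":[15,-1.8,-6],"rot":[0,0,-0.15]}
    - {"translation":[20,-2.4,-8],"rot":[0,0,-0.2]}
    - {"translation":[25,-3,-9.4],"rot":[0,0,-0.25]}
    - {"translation":[30,-3.5,-9.4],"rot":[0,0,-0.3]}
    - {"translation":[33.9,-3.9,-9.4],"rot":[0,0,-0.329]}
    - {"translation":[33.9,-3.9,-9.4],"rot":[0,0,-0.329]}

```text
clock: 4.62
eef_pos: [526.6, 186.6, 330.0]
tcp_rot: [-3.141, -0.0, 1.903]
contact_force: [-0.5, -0.3, -0.8]
opening: 0.295
```

>>> step_arm:
  deltas:
    - {"translation":[0,0,0],"rot":[0,0,0]}
    - {"translation":[0,0,0],"rot":[0,0,0]}
    - {"translation":[0,0,0],"rot":[0,0,0]}

```text
clock: 5.0
eef_pos: [527.4, 183.5, 330.0]
tcp_rot: [-3.141, 0.0, 1.898]
contact_force: [-0.1, 0.1, 0.4]
opening: 0.3
```

Run:
```python
from h import *
from rig import readout
f=grab("wrist","w3"); s=readout.sense(); print(s["clock"],s["eef_pos"],s["tcp_rot"])
```

```text
5.05 [527.43180543 183.61383414 330.03194328] [-3.14149606e+00  6.38520804e-05  1.89859327e+00]
```

View pics/w3.png

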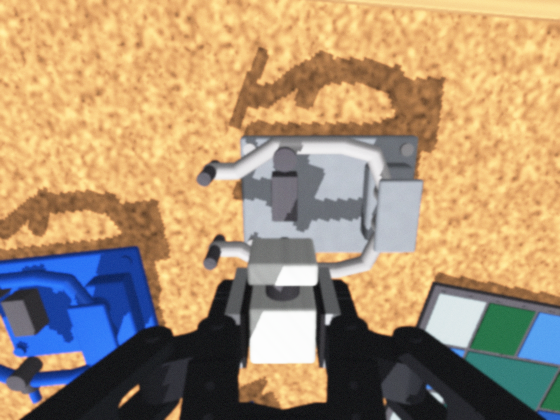

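Run:
```python
from h import *
f=load("w3"); crop(f,190,125,430,285,3.3,"pics/c5.png")
```

```text
(no output)
```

View pics/c5.png

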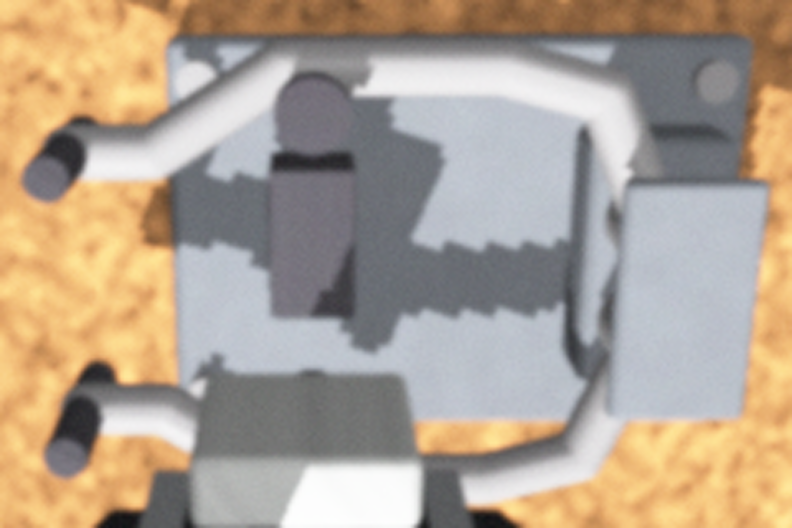

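Run:
```python
from h import *
f=load("w3")
g=lambda x,y,z: ray(f,190+x/3.3,125+y/3.3,z)[:2]
c=[g(*q,30) for q in [(271,168),(354,168),(356,317),(271,317)]]
for p in c: print(p.round(1))
c=np.array(c);print("seat",c.mean(0), np.linalg.norm(c[1]-c[0]),np.linalg.norm(c[2]-c[1]),np.linalg.norm(c[3]-c[0]))
d=c[2]-c[1]+c[3]-c[0];print("yaw of +y", np.degrees(np.arctan2(-d[1],-d[0]))-90)
a,b=g(167,37,10),g(750,37,10);print("plate",a,b,np.linalg.norm(a-b),np.degrees(np.arctan2(*(b-a)[::-1])))
p,q=g(45,180,69),g(68,458,69);print("posts",p,q,(p+q)/2,np.linalg.norm(p-q))
y=np.radians(18.7);ex=np.array([np.cos(y),np.sin(y)]);ey=np.array([-ex[1],ex[0]])
print("origin from plate", a+35*ex-50*ey, b-105*ex-50*ey)
print("from seat",c.mean(0)-5*ey,"from posts",(p+q)/2+52*ex)
crop(f,230,230,340,370,5,"pics/c6.png")
```

```text
[514.4 199.4]
[532.1 205.4]
[544.5 171.8]
[525.6 165.4]
seat [529.16841343 185.51155091] 18.70558171544454 35.76584337548142 35.75440424658932
yaw of +y 19.22607816751865
plate [482.55387219 216.73200314] [611.7280319  260.52788024] 136.39663627789653 18.728980981276433
posts [471.92094618 192.08704145] [491.74593673 135.94120484] [481.83344146 164.01412315] 59.543137459812485
origin from plate [531.73688144 180.59294392] [528.30160226 179.50300234]
from seat [530.77147838 180.77549952] from posts [531.0883759  180.68599866]
```

View pics/c6.png

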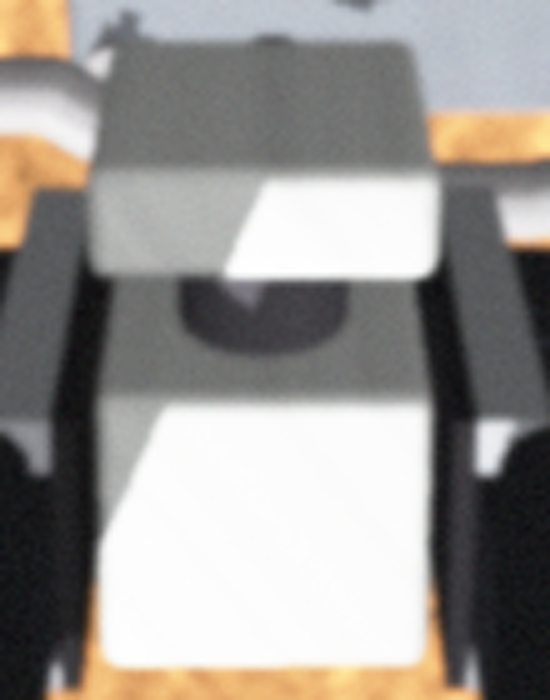

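Run:
```python
from h import *
f=load("w3")
R=Rt(1.8998);t=np.array([527.4,183.8,330])
for z in (178,180):
  a,b=ray(f,230+265/5,230+170/5,z),ray(f,230+267/5,230+667/5,z)
  print(np.linalg.norm(a-b),R.T@((a+b)/2-t))
  l,r=ray(f,230+88/5,230+175/5,z),ray(f,230+440/5,230+180/5,z);print(np.linalg.norm(l-r),R.T@((l+r)/2-t))
  # seat in tool frame same camera
print(R.T@(np.array([529.3,185.5,30])-t))
print(delta(t,1.9,[529.3,185.4,330],1.9))
```

```text
44.060255371543334 [ -1.12676889   0.59653766 152.        ]
25.499703211483503 [ 20.30108702   0.48231829 152.        ]
43.32759001105753 [  0.24777171   0.59317765 150.        ]
25.075675954079454 [ 21.31930994   0.4808576  150.        ]
[  0.99492946   2.34736349 300.        ]
(array([0.09, 0.23, 0.  ]), array([0., 0., 0.]))
```

>>> step_arm:
  deltas:
    - {"translation":[0.1,0.2,4],"rot":[0,0,0]}
    - {"translation":[0.1,0.2,8],"rot":[0,0,0]}
    - {"translation":[0.1,0.2,10],"rot":[0,0,0]}
    - {"translation":[0.1,0.2,11],"rot":[0,0,0]}
    - {"translation":[0.1,0.2,11],"rot":[0,0,0]}
    - {"translation":[0.1,0.2,11],"rot":[0,0,0]}

```text
clock: 5.8
eef_pos: [529.3, 186.0, 221.0]
tcp_rot: [3.14, -0.0, 1.9]
contact_force: [-0.8, -0.5, -0.7]
opening: 0.294
```

Run:
```python
from h import *
from rig import readout
f=grab("wrist","w4"); s=readout.sense(); print(s["clock"],s["eef_pos"],s["tcp_rot"])
f=grab("side","s4"); crop(f,220,150,320,225,7,"pics/c7.png")
```

```text
5.85 [529.3171502  186.0922256  221.06282485] [ 3.13985068e+00 -2.81316604e-05  1.89970355e+00]
```

View pics/w4.png

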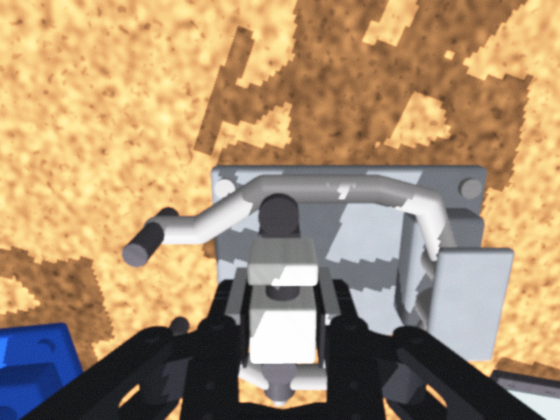

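View pics/c7.png

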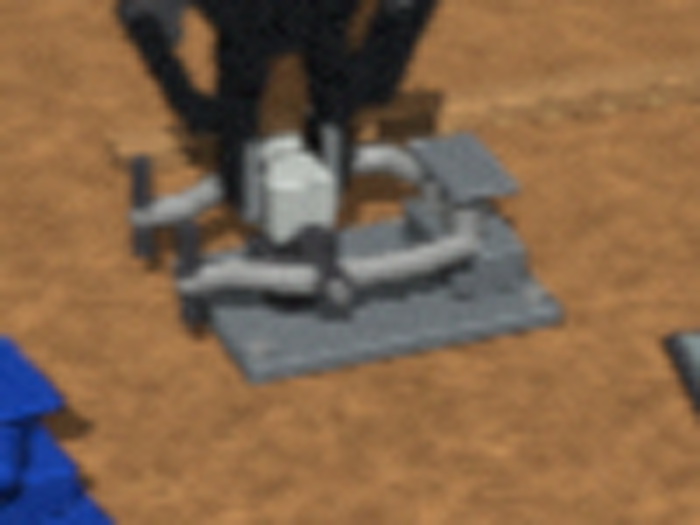

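>>> step_arm:
  deltas:
    - {"translation":[0,0,0.5],"rot":[0,0,0]}
    - {"translation":[0,0,1],"rot":[0,0,0]}
    - {"translation":[0,0,1.4],"rot":[0,0,0]}
    - {"translation":[0,0,1.4],"rot":[0,0,0]}
    - {"translation":[0,0,1.4],"rot":[0,0,0]}

```text
clock: 6.52
eef_pos: [528.8, 186.0, 206.4]
tcp_rot: [-3.141, 0.0, 1.9]
contact_force: [-3.3, -0.7, 8.4]
opening: 0.295
```

>>> step_arm:
  deltas:
    - {"translation":[0,0,0],"rot":[0,0,0]}
    - {"translation":[0,0,0],"rot":[0,0,0]}
    - {"translation":[0,0,0],"rot":[0,0,0]}
    - {"translation":[0,0,0],"rot":[0,0,0]}
  grip: 100

```text
clock: 7.02
eef_pos: [528.8, 186.0, 205.9]
tcp_rot: [-3.141, -0.0, 1.9]
contact_force: [0.1, 0.4, -0.4]
opening: 0.604
```

>>> step_arm:
  deltas:
    - {"translation":[0,0,-2],"rot":[0,0,0]}
    - {"translation":[0,0,-5],"rot":[0,0,0]}
    - {"translation":[0,0,-10],"rot":[0,0,0]}
    - {"translation":[0,0,-12],"rot":[0,0,0]}
    - {"translation":[0,0,-12],"rot":[0,0,0]}
    - {"translation":[0,0,-12],"rot":[0,0,0]}

```text
clock: 7.78
eef_pos: [528.4, 185.8, 325.1]
tcp_rot: [-3.14, -0.0, 1.9]
contact_force: [-0.4, -0.6, -0.0]
opening: 0.606
```

Run:
```python
from h import *
from rig import readout
f=grab("wrist","w5"); s=readout.sense(); print(s["clock"],s["eef_pos"],s["tcp_rot"],s["opening"])
crop(f,170,115,440,315,2.9,"pics/c8.png")
```

```text
7.825 [528.35035092 185.81640299 324.77274496] [-3.13956544e+00  2.15834820e-05  1.89983391e+00] 0.6064872096388673
```

View pics/c8.png

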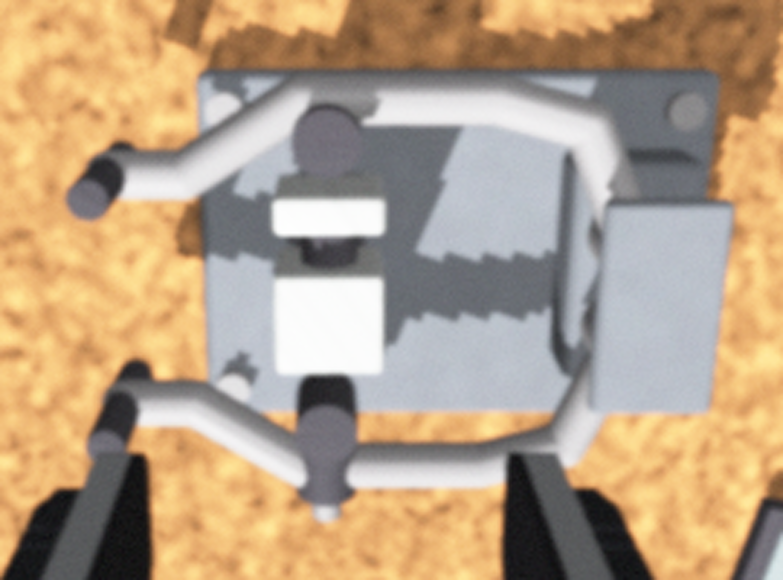

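Run:
```python
from h import *
f=load("w5")
g=lambda x,y,z: ray(f,170+x/2.9,115+y/2.9,z)[:2]
c=np.array([g(*q,56) for q in [(273,198),(384,198),(384,375),(273,375)]]);print(c,c.mean(0),"len",np.linalg.norm(c[1]-c[2]))
p,q=g(88,198,69),g(109,443,69);print("posts",p,q,(p+q)/2,np.linalg.norm(p-q),np.degrees(np.arctan2(*(p-q)[::-1]))-90)
for n,q,z in [("leftjaw far... top centre",(328,142),65),("rightjaw",(326,435),65)]: print(n,g(*q,z))
y=np.radians(18.9);ex=np.array([np.cos(y),np.sin(y)]);ey=np.array([-ex[1],ex[0]])
m=(p+g(109,443,69))/2
print(m+52*ex+5*ey)
pose=[528.3,186,326]
tgt=[*m,300]
print(delta(np.array(pose),1.9,tgt,1.9-np.pi/2),delta(np.array(pose),1.9,tgt,1.9+np.pi/2))
```

```text
[[510.18394238 202.31690838]
 [534.17831426 210.49677968]
 [549.08572272 169.11345796]
 [523.71235289 160.45885907]] [529.29008306 185.59650127] len 43.98647682471268
posts [471.94233166 192.77276761] [491.60784384 137.29342793] [481.77508775 165.03309777] 58.86161313665971 19.517660944944097
leftjaw far... top centre [517.30248694 220.31014689]
rightjaw [539.54713963 153.69414245]
[529.35193932 186.60723031]
(array([-0.48, -5.08,  2.6 ]), array([ 0.   , -0.   ,  1.571])) (array([-0.48, -5.08,  2.6 ]), array([ 0.   ,  0.   , -1.571]))
```

Run:
```python
from h import *
print(delta(np.array([528.3,186,326.5]),1.9,[478.7,163.5,290],.329))
```

```text
(array([-0.53, -5.42,  3.65]), array([ 0.   , -0.   ,  1.571]))
```

>>> step_arm:
  deltas:
    - {"translation":[-0.1,-0.7,0],"rot":[0,0,0.18]}
    - {"translation":[-0.2,-1.4,0],"rot":[0,0,0.36]}
    - {"translation":[-0.3,-2.1,0],"rot":[0,0,0.54]}
    - {"translation":[-0.4,-2.8,0],"rot":[0,0,0.72]}
    - {"translation":[-0.5,-3.5,0],"rot":[0,0,0.9]}
    - {"translation":[-0.5,-4.5,0],"rot":[0,0,1.08]}
    - {"translation":[-0.5,-5.4,0],"rot":[0,0,1.26]}
    - {"translation":[-0.5,-5.4,0],"rot":[0,0,1.44]}
  grip: 0

```text
clock: 8.82
eef_pos: [478.4, 163.5, 324.6]
tcp_rot: [-3.141, 0.003, 0.454]
contact_force: [-1.1, -0.5, 0.4]
opening: 1.001
```

>>> step_arm:
  deltas:
    - {"translation":[0,0,2],"rot":[0,0,0.131]}
    - {"translation":[0,0,4],"rot":[0,0,0.131]}
    - {"translation":[0,0,4],"rot":[0,0,0.131]}
    - {"translation":[0,0,4],"rot":[0,0,0.131]}

```text
clock: 9.32
eef_pos: [479.4, 163.8, 285.9]
tcp_rot: [-3.142, 0.001, 0.329]
contact_force: [0.2, -0.5, 0.1]
opening: 0.999
```

Run:
```python
from h import *
from rig import readout
f=grab("wrist","w6"); s=readout.sense(); print(s["clock"],s["eef_pos"],s["tcp_rot"],s["opening"])
```

```text
9.375 [479.55648657 163.87372837 286.32072772] [-3.14158937e+00 -1.54099530e-04  3.28966869e-01] 1.0017791917372934
```

View pics/w6.png

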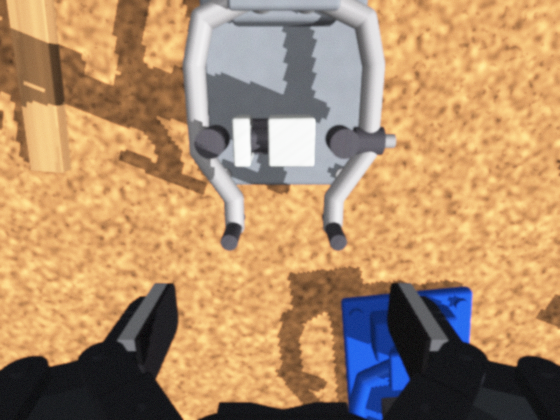

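Run:
```python
from h import *
f=load("w6"); t=np.array([479.2,163.7,286]);R=Rt(.329)
for n,u,v,z in [("L",231,240,69),("R",337,241,69),("bluecorner",343,297,10),("bluecorner",470,289,10),("blue hi",470,289,49)]:
    p=ray(f,u,v,z);print(n,p.round(1),(R.T@(p-t)).round(1))
for u,v in [(234,118),(315,118),(315,166),(234,166)]:
    p=ray(f,u,v,56);print(p.round(1),(R.T@(p-t)).round(1))
```

```text
L [474.  191.1  69. ] [  3.9 -27.7 217. ]
R [492.  136.3  69. ] [  3.3  30.1 217. ]
bluecorner [429.7  97.9  10. ] [-68.1  46.2 276. ]
bluecorner [466.9  10.1  10. ] [-61.3 141.4 276. ]
blue hi [481.4  38.8  49. ] [-38.3 118.9 237. ]
[535.  209.1  56. ] [ 67.4 -24.9 230. ]
[548.6 169.   56. ] [ 67.4  17.4 230. ]
[524.8 160.1  56. ] [ 42.   18.1 230. ]
[510.6 201.9  56. ] [ 42. -26. 230.]
```

>>> step_arm:
  deltas:
    - {"translation":[0.05,0.1,3],"rot":[0,0,0]}
    - {"translation":[0.05,0.1,6],"rot":[0,0,0]}
    - {"translation":[0.05,0.1,7.8],"rot":[0,0,0]}
    - {"translation":[0.05,0.1,7.8],"rot":[0,0,0]}
    - {"translation":[0.05,0.1,7.8],"rot":[0,0,0]}

```text
clock: 10.0
eef_pos: [480.6, 163.2, 209.0]
tcp_rot: [-3.142, -0.001, 0.329]
contact_force: [0.4, 0.5, 0.1]
opening: 0.999
```

>>> step_arm:
  deltas:
    - {"translation":[0,0,0],"rot":[0,0,0]}
    - {"translation":[0,0,0],"rot":[0,0,0]}
    - {"translation":[0,0,0],"rot":[0,0,0]}
  grip: 50
  squeeze: 20

```text
clock: 10.38
eef_pos: [480.4, 163.1, 208.5]
tcp_rot: [3.142, -0.001, 0.329]
contact_force: [0.8, 0.1, 1.8]
opening: 0.805
```

Run:
```python
from h import *
from rig import readout
f=grab("wrist","w7"); s=readout.sense(); print(s["clock"],s["eef_pos"],s["tcp_rot"],s["opening"],s["contact_force"])
```

```text
10.425 [480.38535296 163.06608128 208.41787453] [-3.14158604e+00 -9.32049990e-04  3.28740174e-01] 0.8036537042795248 [0.4669292  0.72864508 1.89188951]
```

View pics/w7.png

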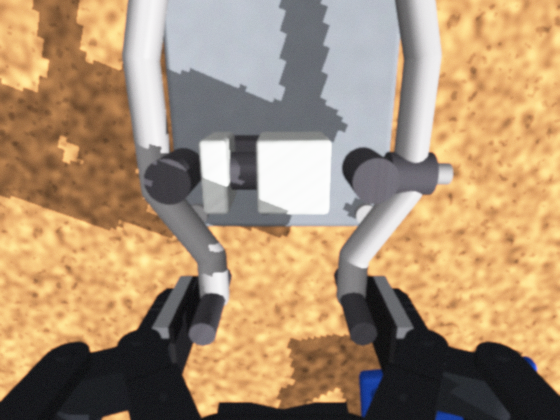

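>>> step_arm:
  deltas:
    - {"translation":[0,0,0],"rot":[0,0,0]}
    - {"translation":[0,0,0],"rot":[0,0,0]}
    - {"translation":[0,0,0],"rot":[0,0,0]}
  grip: 75

```text
clock: 10.8
eef_pos: [480.1, 163.0, 208.0]
tcp_rot: [-3.142, 0.0, 0.329]
contact_force: [0.2, 0.1, 1.3]
opening: 0.707
```

Run:
```python
from h import *
from rig import readout
f=grab("wrist","w8"); s=readout.sense(); print(s["clock"],s["eef_pos"],s["opening"],s["contact_force"])
```

```text
10.85 [480.12829251 163.0117875  208.00567963] 0.7084031037384538 [0.30399932 0.48299756 1.35097838]
```

View pics/w8.png

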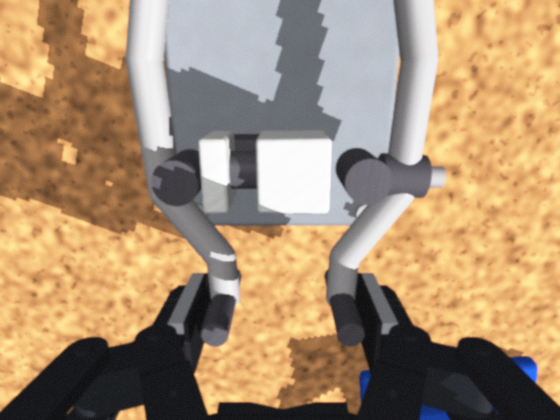

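>>> step_arm:
  deltas:
    - {"translation":[0,0,0],"rot":[0,0,0]}
    - {"translation":[0,0,0],"rot":[0,0,0]}
  grip: 87

```text
clock: 11.1
eef_pos: [480.1, 163.0, 208.0]
tcp_rot: [-3.142, 0.0, 0.329]
contact_force: [0.2, 0.7, 2.7]
opening: 0.658
```

>>> step_arm:
  deltas:
    - {"translation":[0,0,0],"rot":[0,0,0]}
    - {"translation":[0,0,0],"rot":[0,0,0]}
  grip: 92

```text
clock: 11.35
eef_pos: [480.1, 163.0, 208.0]
tcp_rot: [-3.142, 0.0, 0.329]
contact_force: [-1.5, 0.4, 2.3]
opening: 0.643
```

Run:
```python
from h import *
from rig import readout
f=grab("wrist","w9"); s=readout.sense(); print(s["clock"],s["eef_pos"],s["opening"],s["contact_force"])
crop(f,120,110,470,360,2.2,"pics/c9.png")
```

```text
11.4 [480.05807491 163.00344473 208.01150371] 0.637711836245782 [-0.13069754 -0.26015703  2.9982045 ]
```

View pics/c9.png

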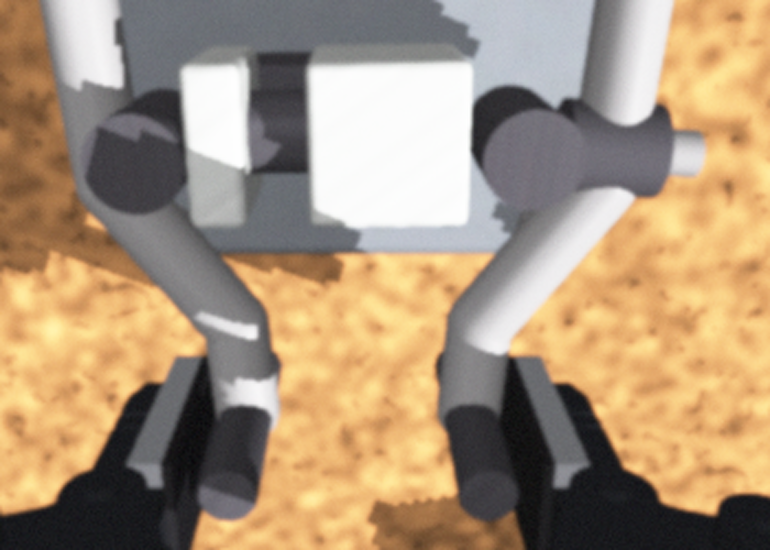

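>>> step_arm:
  deltas:
    - {"translation":[0,0,0],"rot":[0,0,0]}
    - {"translation":[0,0,0],"rot":[0,0,0]}
  grip: 96

```text
clock: 11.65
eef_pos: [480.1, 163.0, 208.0]
tcp_rot: [-3.142, 0.0, 0.329]
contact_force: [-1.0, 0.1, 2.4]
opening: 0.625
```

>>> step_arm:
  deltas:
    - {"translation":[0,0,0],"rot":[0,0,0]}
    - {"translation":[0,0,0],"rot":[0,0,0]}
  grip: 99

```text
clock: 11.9
eef_pos: [480.1, 163.0, 208.0]
tcp_rot: [-3.142, 0.0, 0.329]
contact_force: [-1.1, 0.1, 1.7]
opening: 0.616
```

Run:
```python
from h import *
from rig import readout
f=grab("wrist","w10"); s=readout.sense(); print(s["clock"],s["eef_pos"],s["opening"],s["contact_force"])
crop(f,120,110,470,360,2.2,"pics/c10.png")
```

```text
11.95 [480.0932151  163.00797434 208.03019505] 0.6121264946536122 [-0.27723771 -0.35996214  2.12539348]
```

View pics/c10.png

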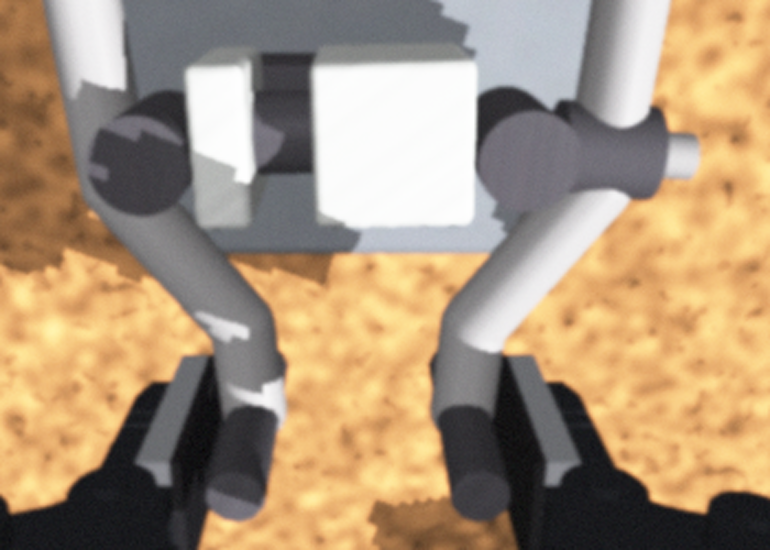

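>>> step_arm:
  deltas:
    - {"translation":[0,0,0],"rot":[0,0,0]}
    - {"translation":[0,0,0],"rot":[0,0,0]}
  grip: 102

```text
clock: 12.2
eef_pos: [480.1, 163.0, 208.1]
tcp_rot: [3.142, 0.0, 0.329]
contact_force: [-0.6, -0.1, 2.9]
opening: 0.602
```

>>> step_arm:
  deltas:
    - {"translation":[0,0,0],"rot":[0,0,0]}
    - {"translation":[0,0,0],"rot":[0,0,0]}
  grip: 104

```text
clock: 12.45
eef_pos: [480.1, 163.0, 208.1]
tcp_rot: [3.142, 0.0, 0.329]
contact_force: [-2.6, -1.1, 4.1]
opening: 0.598
```

```bash
cat > chk.py <<'E'
import sys
from h import *
from rig import readout
n=sys.argv[1]
f=grab("wrist","w"+n); s=readout.sense(); print(s["clock"],s["opening"],s["contact_force"],s["joint_efforts"].round(2))
crop(f,120,110,470,360,2.2,f"pics/c{n}.png")
E
python3 chk.py 11
```

```text
12.5 0.5937731625136838 [-1.95208514 -0.87602501  5.83325641] [  0.17 -51.97 -21.03   0.07  -0.79   0.  ]
```

View pics/c11.png

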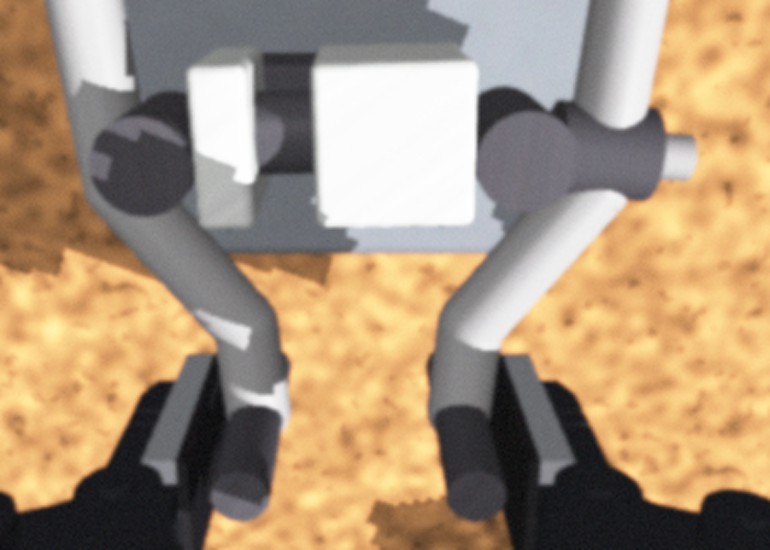

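>>> step_arm:
  deltas:
    - {"translation":[0,0,0],"rot":[0,0,0]}
    - {"translation":[0,0,0],"rot":[0,0,0]}
  grip: 107

```text
clock: 12.75
eef_pos: [480.1, 163.0, 208.3]
tcp_rot: [3.142, 0.0, 0.329]
contact_force: [-2.9, -0.7, 7.7]
opening: 0.586
```

>>> step_arm:
  deltas:
    - {"translation":[0,0,0],"rot":[0,0,0]}
    - {"translation":[0,0,0],"rot":[0,0,0]}
  grip: 109

```text
clock: 13.0
eef_pos: [480.1, 162.9, 208.3]
tcp_rot: [3.142, 0.0, 0.329]
contact_force: [-4.2, -1.7, 10.0]
opening: 0.575
```

```bash
python3 chk.py 12
```

```text
13.05 0.5771736083579184 [-3.78810888 -0.8148776   9.09875278] [  0.19 -50.13 -20.99   0.08  -1.22   0.  ]
```

View pics/c12.png

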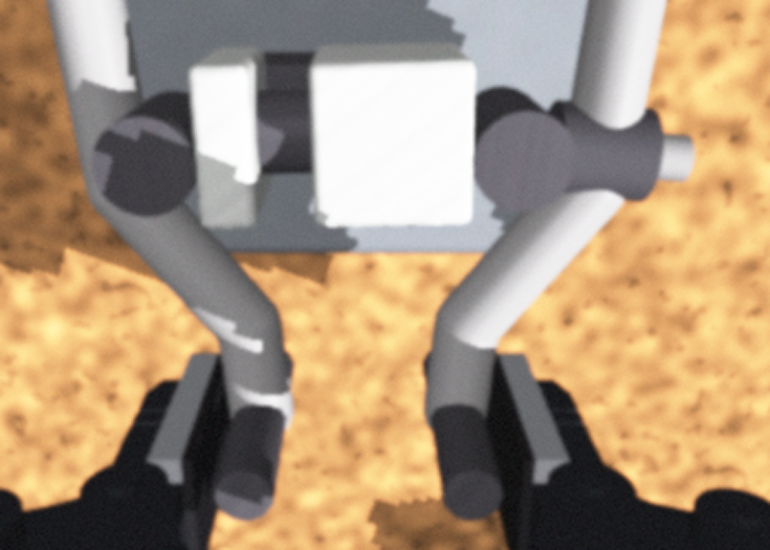

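>>> step_arm:
  deltas:
    - {"translation":[0,0,0],"rot":[0,0,0]}
    - {"translation":[0,0,0],"rot":[0,0,0]}
  grip: 111

```text
clock: 13.3
eef_pos: [480.1, 163.0, 208.4]
tcp_rot: [3.142, 0.0, 0.329]
contact_force: [-4.1, -1.8, 10.5]
opening: 0.565
```

>>> step_arm:
  deltas:
    - {"translation":[0,0,0],"rot":[0,0,0]}
    - {"translation":[0,0,0],"rot":[0,0,0]}
  grip: 113

```text
clock: 13.55
eef_pos: [480.0, 163.0, 208.5]
tcp_rot: [3.142, 0.0, 0.329]
contact_force: [-5.1, -2.5, 13.2]
opening: 0.56
```

```bash
python3 chk.py 13
```

```text
13.6 0.5596402760788227 [-4.59790001 -2.97940359 11.79324314] [  0.22 -48.86 -20.97   0.09  -1.53   0.  ]
```

View pics/c13.png

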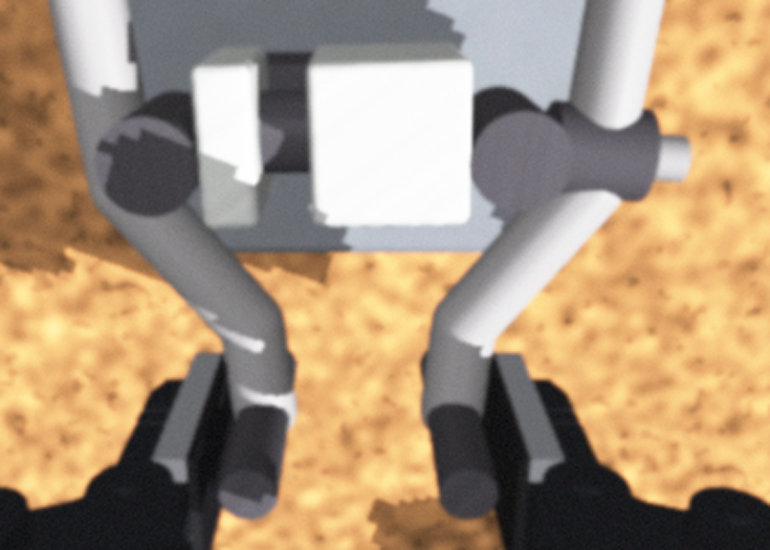

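Progressing as expected (gap shrinking, no snap yet).

>>> step_arm:
  deltas:
    - {"translation":[0,0,0],"rot":[0,0,0]}
    - {"translation":[0,0,0],"rot":[0,0,0]}
  grip: 115

```text
clock: 13.85
eef_pos: [480.0, 162.9, 208.6]
tcp_rot: [3.142, 0.0, 0.329]
contact_force: [-4.2, -1.8, 12.8]
opening: 0.555
```

>>> step_arm:
  deltas:
    - {"translation":[0,0,0],"rot":[0,0,0]}
    - {"translation":[0,0,0],"rot":[0,0,0]}
  grip: 117

```text
clock: 14.1
eef_pos: [480.1, 163.0, 208.2]
tcp_rot: [3.142, 0.0, 0.329]
contact_force: [-2.2, -1.0, 5.9]
opening: 0.544
```

```bash
python3 chk.py 14
```

```text
14.15 0.5438232852087734 [-2.27133158 -0.6805148   4.98630268] [  0.17 -51.99 -21.01   0.06  -0.77  -0.  ]
```

View pics/c14.png

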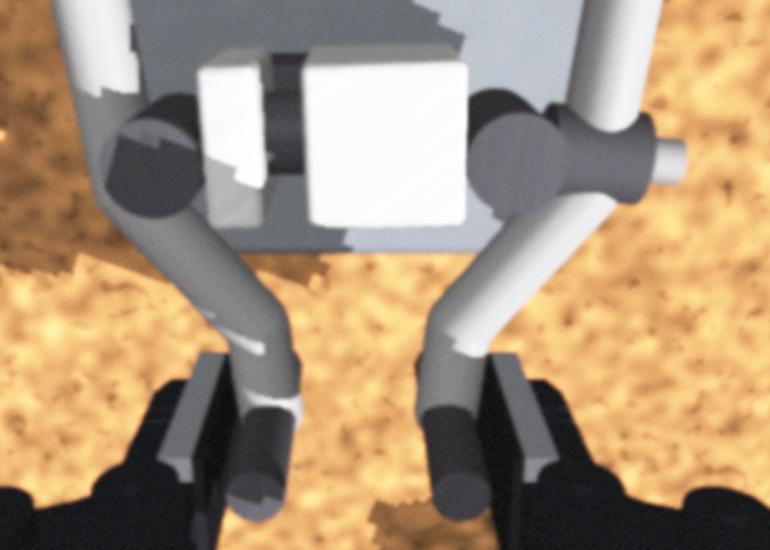

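Force dropping past the peak; gap still open (~35 px). Continue in 1–2 count steps.

>>> step_arm:
  deltas:
    - {"translation":[0,0,0],"rot":[0,0,0]}
    - {"translation":[0,0,0],"rot":[0,0,0]}
  grip: 119

```text
clock: 14.4
eef_pos: [480.2, 163.0, 208.0]
tcp_rot: [-3.142, -0.0, 0.329]
contact_force: [-1.6, 0.3, 2.3]
opening: 0.533
```

```bash
python3 chk.py 15
```

```text
14.45 0.532267350956791 [-1.52597318 -1.16829689  2.13641398] [-1.000e-02 -5.329e+01 -2.080e+01 -0.000e+00 -3.500e-01 -0.000e+00]
```

View pics/c15.png

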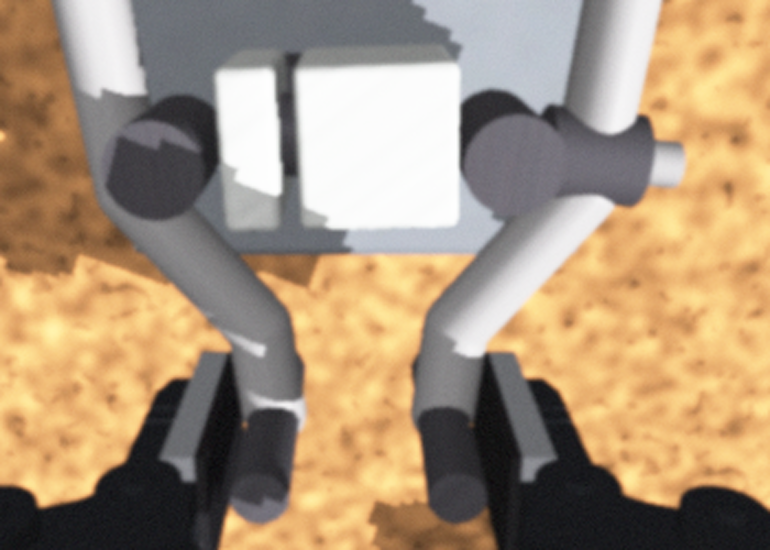

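>>> step_arm:
  deltas:
    - {"translation":[0,0,0],"rot":[0,0,0]}
    - {"translation":[0,0,0],"rot":[0,0,0]}

```text
clock: 14.7
eef_pos: [480.2, 163.0, 208.0]
tcp_rot: [-3.142, -0.0, 0.329]
contact_force: [-0.2, -0.9, 2.2]
opening: 0.533
```

>>> step_arm:
  deltas:
    - {"translation":[0,0,0],"rot":[0,0,0]}
    - {"translation":[0,0,0],"rot":[0,0,0]}
  grip: 90

```text
clock: 14.95
eef_pos: [480.2, 163.1, 207.9]
tcp_rot: [-3.142, -0.0, 0.329]
contact_force: [-0.2, 0.6, -1.4]
opening: 0.649
```

>>> step_arm:
  deltas:
    - {"translation":[0,0,0],"rot":[0,0,0]}
    - {"translation":[0,0,0],"rot":[0,0,0]}
  grip: 60

```text
clock: 15.2
eef_pos: [480.2, 163.0, 208.1]
tcp_rot: [-3.142, -0.0, 0.329]
contact_force: [0.5, 0.5, -1.6]
opening: 0.767
```

>>> step_arm:
  deltas:
    - {"translation":[0,0,0],"rot":[0,0,0]}
    - {"translation":[0,0,0],"rot":[0,0,0]}
    - {"translation":[0,0,0],"rot":[0,0,0]}
  grip: 0

```text
clock: 15.58
eef_pos: [480.2, 163.0, 208.1]
tcp_rot: [3.142, -0.0, 0.329]
contact_force: [0.2, 0.4, 0.4]
opening: 1.002
```

```bash
python3 chk.py 16
```

```text
15.625 1.0027491555461077 [-0.34221493 -0.40733666 -0.52840694] [ -0.  -54.  -20.5  -0.    0.   -0. ]
```

View pics/w16.png

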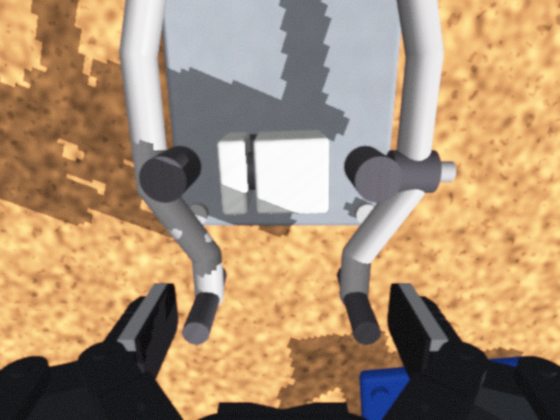

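Handles are open, the cap is home. Retreating straight up.

>>> step_arm:
  deltas:
    - {"translation":[0,0,-3],"rot":[0,0,0]}
    - {"translation":[0,0,-7],"rot":[0,0,0]}
    - {"translation":[0,0,-11],"rot":[0,0,0]}
    - {"translation":[0,0,-12],"rot":[0,0,0]}
    - {"translation":[0,0,-12],"rot":[0,0,0]}
    - {"translation":[0,0,-12],"rot":[0,0,0]}

```text
clock: 16.38
eef_pos: [479.6, 162.8, 326.7]
tcp_rot: [-3.142, 0.002, 0.329]
contact_force: [-0.4, 0.1, -0.1]
opening: 0.999
```

Run:
```python
from h import *
f=grab("wrist","w17")
crop(f,150,60,430,270,2.8,"pics/c17.png"); grab("top","t17")
from rig import readout;print(readout.sense()["eef_pos"],readout.sense()["clock"])
```

```text
[479.73861797 162.86758803 326.71259216] 16.475
```

View pics/c17.png

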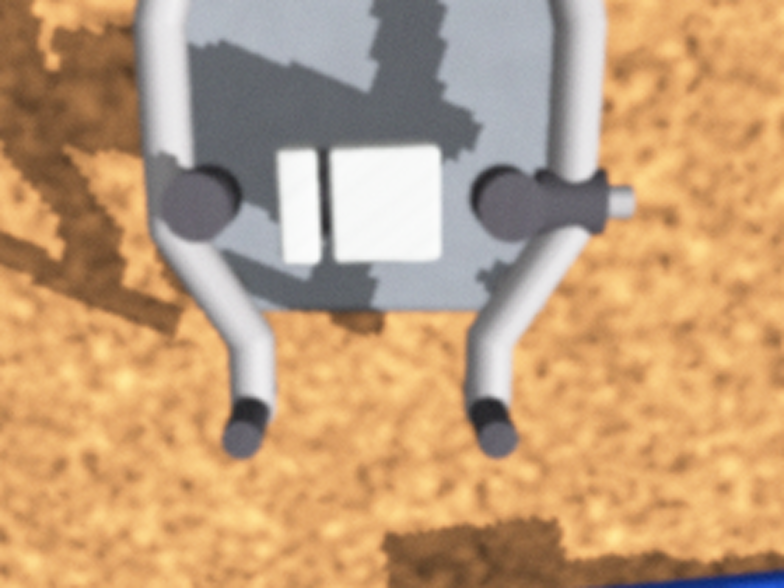

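Run:
```python
from h import *
f=load("w17")
g=lambda x,y,z: ray(f,150+x/2.8,60+y/2.8,z)[:2]
c=np.array([g(*q,56) for q in [(279,150),(440,146),(440,260),(283,263)]])
print(c.mean(0),np.linalg.norm(c[0]-c[1]))
p,q=g(243,440,69),g(498,440,69);print("posts",np.linalg.norm(p-q))
from rig import ticket; print(ticket.sign_off())
```

```text
[530.1725324  182.11879384] 36.07078945899248
posts 59.205010425690226
the job is handed in; nothing more can be done
None
```

The stand-off is clicked home and lying on the rest block, both handles have sprung open, and the job is handed in at about 16.5 s of the 54 s. The hand-in gave no verdict.

I picked up the 44 mm stand-off, laid it on the rest and let go. The camera put its centre within 1 mm of the seat. I then pinched the grip posts and closed them in steps of at most 1 mm near the end. The upward force on the gripper rose to about 13 N, then fell to about 2 N at the click, at roughly 45 mm over the posts. I closed no further after that, opened the fingers and backed straight up.

**Last checks before hand-in:**
- **Stand-off:** it measured 36 mm long, against 37 mm when finished. The narrow 3 mm neck showed, and the centre was about 3 to 4 mm from the middle of the rest, inside the 16 mm limit.
- **Handles:** the posts were 59 mm apart at their centres, against 60 mm fully open.
- **Gripper:** it stood about 120 mm above the height at which it pinched the posts, touching nothing.
- **Bystanders:** I went near none of them, but I did not measure them afterwards. I saved a last top view but did not check it.

No check failed or disagreed, beyond about 1 to 2 mm of camera scatter.

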